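Back the ratchet filter wheel up one notch

TASK

The hand-indexed filter wheel has been clicked one place too far. With a fingertip, push the red roller of its pawl over to the right so that the pawl lifts out of the teeth and rests on its stop, push the wheel back one notch (clockwise as you face it) by its yellow peg, then tip the pawl back into the teeth and ease the wheel back until its tooth bears on the pawl and the green filter stands at the red pointer. Only push, and gently; let nothing else on the table be moved.

Things in the scene. Friction and masses are not known exactly. Their poses are not given: they have to be found in the camera images.
- stand: Fixed stand: black base 110 x 235 x 14 mm, aluminium column behind the wheel, red pointer at the wheel's left rim. Origin: under the wheel, on the base's underside; x is along the wheel's axle, away from the operator, y to the left, z up. All that is pushed stands out on the near (-x) side of the wheel, whose mid-plane is x = 0 (disc 9 mm thick).
- wheel_axis (a point): Centre of the wheel on its near face. The axle is level, 102 mm above the base's underside, along the stand's x axis. Turned back with the pawl down, the wheel slides the pawl down the ramp of a tooth until the next tooth's upright face meets it: a firm stop, one to a notch.
- filter_wheel (a joint): Angle of the black wheel (eight coloured filters, 8 saw teeth, tip radius 78 mm; a notch = 0.785). Negative is backward, clockwise to the operator, which the lowered pawl blocks; positive is forward. At 0 a tooth bears on the pawl (start: 0 to 0.10); wanted: one notch back, -0.785. Drag about 1.2 N at the peg; it stays where it is left.
- wheel_peg (a point): Yellow peg, 10 mm thick, parallel to the axle and 60 mm from it, standing out 7 to 33 mm before the wheel's mid-plane; this point is its middle, 20 mm before it. Its sleeve turns freely, so a finger slides on it easily. At the start it is 55 to 61 degrees left of the wheel's top, one notch back 10 degrees left of it. Free on all sides.
- pawl (a joint): Angle of the pawl, hinged right of the wheel: 0 with its brass nose at the root of a tooth (to 0.04 more at the start), clear of the teeth from 0.25, 1.00 on its stop. Positive lifts the nose; the roller goes right. No spring: below about 0.57 its weight (0.12 kg) drops it into the teeth, above that it falls back on its stop and stays.
- pawl_roller (a point): Red thumb roller, 14 mm thick, parallel to the axle, standing out 12 to 34 mm before the wheel's mid-plane; this point is its middle, 23 mm before it. It moves on an arc of 100 mm radius about the pivot: pawl down, 51 mm right of the axle and 98 mm above it; on the stop, 148 mm right and 97 mm above. Under 1 N moves it.
- pawl_pivot (a point): Hinge axis of the pawl, level along the stand's x axis, 98 mm to the right of the axle and 10 mm above it, in the wheel's mid-plane.
- objective: Bystander: loose white spare objective, 31 mm in diameter, 44 mm high, standing near the front edge of the table. Origin under its centre.
- post_50: Bystander: loose steel optical post, 13 mm in diameter, 50 mm high, standing near the front edge of the table. Origin under its centre.
- lens_ring: Bystander: loose black lens ring, 31 mm in diameter, 9 mm high, lying in front of the stand. Origin under its centre.
- hex_key_5: Bystander: loose black L-shaped hex key, 31 x 88 x 5 mm, lying in front of the stand. Origin under its centre.

How it is judged:
On the way, in this order (a step that is already met when the one before it is completed fails the run):
1. the pawl is lifted out of the teeth and lies back on its stop, the wheel still in its first notch (value of joint pawl above 0.85 rad and value of joint filter_wheel between -0.2 and 0.4 rad), for 0.2 s.
2. the wheel has been pushed backward past the tip of the tooth while the pawl is up (value of joint filter_wheel below -0.3 rad and value of joint pawl above 0.25 rad), for 0.1 s.
At the end, for the whole second after the job is handed in: The wheel stands one notch back (joint within 0.05 rad of -0.785), at rest, with the pawl fully down at the root of the tooth (pawl joint below 0.06) (value of joint filter_wheel between -0.835 and -0.735 rad and value of joint pawl below 0.06 rad and velocity of joint filter_wheel between -0.05 and 0.05 rad/s and velocity of joint pawl below 0.1 rad/s); the robot touches nothing.
It fails at once if the wheel or the pawl is pushed hard or gripped (over 35 N) (contact force between the fingers and filter_wheel above 35 N or contact force between the fingers and pawl above 35 N).
It fails at once if a loose thing is moved (over 15 mm) or lifted (distance of any of objective, post_50, lens_ring, hex_key_5 from where it was at the start of the episode above 0.015 m).
It also fails if it takes over 59 s, if anything falls off the work surface, if the arm or the gripper's body presses on something with over 40 N, if the wrist force passes 120 N, or if a joint passes its speed limit or range.

ROBOT

A 7-joint arm with a two-finger parallel gripper is mounted at the origin on a cart in front of the work surface, level with it; the furniture and walls round the work are solid. World frame = base frame: x ahead of the robot, y to its left, z up, the work surface at z = 0. Lengths are in m, angles in rad, forces in N, time in s.
With the tool pointing down it reaches from about 0.4 to 0.875 m from the base axis. Payload 19.3 kg.
Tool frame: the origin (TCP) lies on the mounting face of the last link; the fingertips stand 173 mm ahead of it and the grasp point (between the pads) lies 155 mm ahead of it (bot.grip_point_offset is the distance from the TCP to the grasp point, in m); z points along the fingers, y is the line along which they close (so a half turn about z gives the same grasp; the last joint's range is limited). The gripper opens to 85 mm and grips with 20 to 120 N. Pads are 22 mm wide; open, the fingers measure 114 mm over their backs; the gripper's body (76 mm by 85 mm) begins 54 mm behind the grasp point. The pads swing forward as they close: fully open they stand 13 mm farther back than shut.
Start: joints at [1.192, 0.521, -0.036, 1.599, 0.021, 1.021, -0.113], TCP at [0.19, -0.595, 0.405] pointing down, gripper open.
Joint ranges: [-2.91, 2.91], [-0.3, 2.13], [-1.5, 1.42], [0.17, 2.43], [-1.26, 4.41], [0.16, 1.93], [-2.52, 2.52]. Speed limits (rad/s): [1.89, 1.89, 2.39, 2.39, 3.01, 3.01, 3.01].

INTERFACE

Orientations are given as [roll, pitch, yaw] about the fixed x, y, z axes, in that order (R = Rz(yaw) Ry(pitch) Rx(roll)).
In Python, from workcell import bot gives the robot as it stands.
- The arm moves only by the tool arm_command, never from a script. Its argument "deltas" is a list of rows, each a list of 3 entries, a list of its own where there are three numbers: the shift along the tool's x, y, z in cm, then the turn, a rotation vector about the tool's x, y, z in rad, then the finger opening in cm, from 0 to 8.54. In form: [[[tx, ty, tz], [rx, ry, rz], claw], ...]. A call has 1 to 20 rows; each row shifts and turns the commanded pose from where the row before left it, along the tool's axes as they then stand; what a row does not reach is not made up. A row lasts 1/10 s, in which the tool goes at most 50 mm and 8.59 degrees, less where a joint would pass 70% of its speed; a pose out of reach is approached as far as the arm can. A call with a gripper value outside its range is refused whole. The fingers move at their own pace and stop on an object; "newtons" is the grip in N (left out, the last holds). Time passes only in rows, so rows that do not move let the fingers close. It gives the time, the measured TCP pose, the force, the opening and the grip force at its end, in the units of the state.
- bot.observe(): the state, without advancing time (a new reading comes with each control period).
- bot.grab_frame(name): name is "side" or "top"; returns a dict with "frame" (384x512x3 uint8, red, green, blue), "K" (3x3 intrinsics, pixels), "k1" (the pictures are not rectified: a ray, as slopes to the right and down, at radius r is drawn at 1 + k1 r^2 times it, then the intrinsics apply), "rvec" (rotation vector, rad) and "tvec" (3), from world to camera coordinates, as OpenCV has them. Camera axes: x right, y down, z forward; pixel columns grow to the right and rows downward; lengths in m; the calibration is good to about 2 mm. A picture is of the moment at which its call begins. There is no depth.
- bot.job_done(): hands the job in; it is judged then, once.
Trained networks look in a picture, given as the dict that the camera call returned (one of the last four; its "shot" number tells which), for a name from the list of things; names that differ only in an ending like _2 or _b are one class to them, and where a whole thing is asked for, a point or a joint stands for the part that bears it (a point fixed in the world has none). Each returns a list of dicts, best first, with "p" (0 to 1); they miss things now and then, are a little off and sometimes report something else, mostly with a low value. They report only what shows in the picture. A call takes as long as a camera call.
- bot.find_in(name, picture): "rect" ([left, top, width, height] in pixels, round what is visible of it).
- bot.mark_of(name, picture): "at" ([column, row] in pixels: a listed point, or the origin of a listed thing).
The state is a dict: "clock": time; "qpos": joint angles; "qd": joint speeds; "joint_efforts": joint torques, N m; "position": TCP position; "tool_rot": TCP orientation; "force": force on the tool from outside, world axes, zero at the start; "moment": the same for the moment, N m; "grip_width": finger opening in m; "finger_force": force on a finger pad.
Only numpy, scipy, OpenCV 4.12 (cv2) and the standard library are available. Lean on these libraries where they do the work, as an engineer would, in place of code of your own. Each camera call takes 0.05 s, during which the arm holds its last target. There are 200 camera calls.

## Working session

There is one attempt and no reset: what is moved stays moved. The work goes in short steps, Python scripts to look and compute and a tool call to move; the robot and the scene stay as the last step left them, time stands still between calls to the robot, and variables do not carry over. Pictures are saved under pics/ and viewed, at most 10 in all, crops included, and the job is handed in when it is done.

Besides the shell and the picture viewer there is one more tool, called as name(argument=value, ...) on one line, values as JSON. arm_command: Moves the arm, as the interface text tells. Its arguments: {"type":"object","properties":{"deltas":{"type":"array","items":{"type":"array"}},"newtons":{"type":"number"}},"required":["deltas"]}

```bash
mkdir -p pics
cat > h.py <<'E'
import numpy as np, cv2
from workcell import bot
from scipy.spatial.transform import Rotation as Rn
from scipy.optimize import least_squares
def save(f,n): cv2.imwrite('pics/'+n,f['frame'][:,:,::-1])
def proj(f,P):
    R=cv2.Rodrigues(np.array(f['rvec'],float))[0]; c=np.atleast_2d(P)@R.T+np.array(f['tvec']).ravel()
    s=c[:,:2]/c[:,2:]; s=s*(1+f['k1']*(s**2).sum(1,keepdims=True)); K=np.array(f['K'])
    return s@K[:2,:2].T+K[:2,2]
E
python3 - <<'E'
from h import *
fs={n:bot.grab_frame(n) for n in('side','top')}
for n,f in fs.items():
    save(f,n+'0.png'); R=cv2.Rodrigues(np.array(f['rvec'],float))[0]; print(n,'cam',-R.T@np.ravel(f['tvec']),'fwd',R[2],f['K'][0][0],f['k1'])
    for t in ['stand','wheel_axis','wheel_peg','pawl_roller','pawl_pivot','objective','post_50','lens_ring','hex_key_5']:
        print(t,[(np.round(d['at'],1),round(d['p'],2)) for d in bot.mark_of(t,f)[:2]])
print(bot.observe())
E
```

```text
side cam [ 0.54283643 -0.83517121  0.49717401] fwd [-0.05858635  0.90481181 -0.42176206] 418.3163709915881 -0.04513482496359846
stand [(array([282.7, 243.2]), 0.98)]
wheel_axis [(array([284.7, 203.7]), 0.92), (array([201.3, 221.9]), 0.42)]
wheel_peg [(array([285.6, 181.1]), 0.87)]
pawl_roller [(array([269.3, 167.8]), 0.66)]
pawl_pivot [(array([269.8, 222.7]), 0.94)]
objective [(array([200.8, 221.9]), 0.54), (array([256.8, 228.2]), 0.43)]
post_50 [(array([191.6, 260.5]), 0.61)]
lens_ring [(array([258.6, 225.3]), 0.41), (array([284.4, 180.7]), 0.23)]
hex_key_5 [(array([233.4, 259.3]), 0.46)]
top cam [ 0.33043491 -0.05496087  0.98317997] fwd [ 0.18016933  0.00674623 -0.98361248] 432.1110657372605 -0.030307945166865028
stand [(array([253. , 164.7]), 0.68)]
wheel_axis [(array([254.5, 157.3]), 0.74)]
wheel_peg [(array([224.7, 151.9]), 0.55)]
pawl_roller [(array([271.5, 164. ]), 0.88)]
pawl_pivot [(array([294.2, 171.7]), 0.62)]
objective [(array([216. , 247.7]), 0.69), (array([295. , 169.9]), 0.36)]
post_50 [(array([274.8, 247.3]), 0.6)]
lens_ring [(array([213.9, 192.1]), 0.67), (array([251.5, 164.1]), 0.51)]
hex_key_5 [(array([274.6, 213.3]), 0.51)]
{'clock': 1.0, 'qpos': array([ 1.19178052,  0.52139457, -0.03633367,  1.59953885,  0.02121226,
        1.0211137 , -0.11276414]), 'qd': array([ 8.15147904e-04, -1.81512139e-03, -7.06202620e-04, -2.42705981e-03,
       -2.43936233e-03,  4.12468610e-05, -1.22609910e-03]), 'joint_efforts': array([ 1.08155555e-04, -9.26864433e+01,  1.97714880e+00, -3.70249629e+01,
        1.78369693e-02,  1.71196683e-03,  3.36897938e-05]), 'position': array([ 0.18993986, -0.59541638,  0.40467986]), 'tool_rot': array([-3.14152314e+00, -2.62797385e-07,  3.08845057e-01]), 'force': array([ 0.32293386, -0.28982759,  0.08946848]), 'moment': array([-0.00285054,  0.00628756,  0.00647336]), 'finger_force': 0.0, 'grip_width': 0.08537035613166435}
```

Run:
```python
from h import *
fs={n:bot.grab_frame(n) for n in('side','top')}
a=[]
for n,f in fs.items():
    c=f['frame'][:,:,::-1]
    c=c[130:290,160:360] if n=='side' else c[110:270,160:360]
    a.append(cv2.resize(c,None,fx=3.7,fy=3.7,interpolation=cv2.INTER_CUBIC)[:592])
    cv2.imwrite('pics/c%s.png'%n,a[-1])
loc=lambda th,pw:{'stand':(0,0,0),'wheel_axis':(-.0045,0,.102),'wheel_peg':(-.02,.06*np.sin(th),.102+.06*np.cos(th)),
 'pawl_pivot':(0,-.098,.112),'pawl_roller':(-.023,-.098+.1*np.sin(pw),.112+.1*np.cos(pw))}
pw0=np.arctan2(47,88); P0=loc(1,pw0)
obs=[(n,t,np.array(d[0]['at'])) for n,f in fs.items() for t in P0 if (d:=bot.mark_of(t,f))]
def res(v):
    L=loc(v[3],pw0); c,s=np.cos(v[2]),np.sin(v[2]); r=[]
    for n,t,p in obs:
        l=L[t]; r.append(proj(fs[n],[v[0]+c*l[0]-s*l[1],v[1]+s*l[0]+c*l[1],l[2]])[0]-p)
    return np.ravel(r+[[ (v[3]-np.radians(58))/.03,0]])
best=min((least_squares(res,[.6,-.05,y,1],loss='soft_l1') for y in(-.5,0,.5)),key=lambda s:s.cost)
print(best.x,best.cost)
for (n,t,p),e in zip(obs,best.fun.reshape(-1,2)): print(n,t,p.round(1),res(best.x).reshape(-1,2)[obs.index((n,t,p)) if 0 else [o[2] is p for o in obs].index(True)].round(1))
# bystanders
for t,z in [('objective',0),('post_50',0),('lens_ring',0),('hex_key_5',0)]:
    d=bot.mark_of(t,fs['top'])
    if d: print(t,least_squares(lambda q:proj(fs['top'],[q[0],q[1],z])[0]-d[0]['at'],[.5,0]).x.round(3))
```

```text
[ 0.56351383 -0.05180916 -0.32788536  0.97341379] 22.08116511624829
side stand [282.  243.7] [1.7 3.9]
side wheel_axis [282.  203.2] [1.8 2.6]
side wheel_peg [285.  177.7] [0.1 3.5]
side pawl_pivot [269.4 225.4] [ 0.1 -2.4]
side pawl_roller [268.  164.5] [0.2 4.6]
top stand [253.2 167.9] [-0.6 -0.4]
top wheel_axis [254.3 156.4] [-2.4  1.8]
top wheel_peg [227.4 151.5] [-1.1  1.4]
top pawl_pivot [294.9 169. ] [2.4 1.6]
objective [0.365 0.031]
post_50 [ 0.372 -0.105]
lens_ring [0.508 0.032]
hex_key_5 [ 0.455 -0.105]
```

View pics/cside.png

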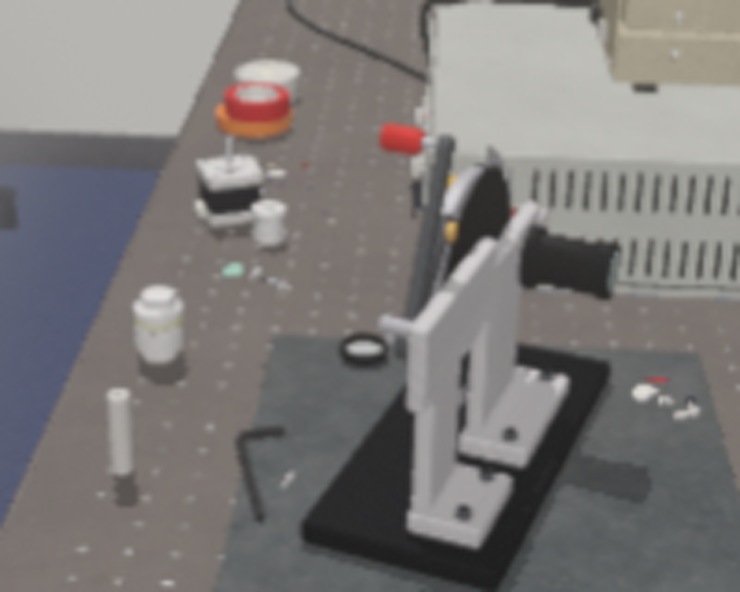

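View pics/ctop.png

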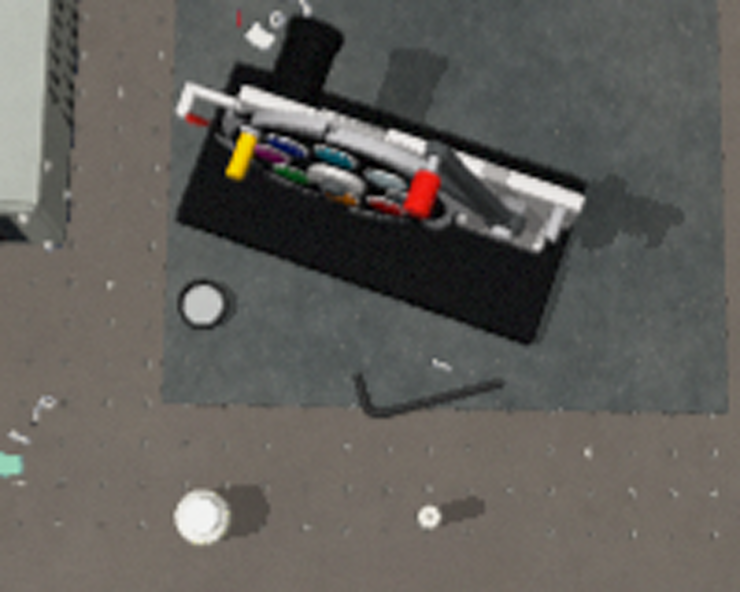

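Run:
```python
from h import *
fs={n:bot.grab_frame(n) for n in('side','top')}
for n,f in fs.items():
    hsv=cv2.cvtColor(f['frame'],cv2.COLOR_RGB2HSV); h,s,v=cv2.split(hsv)
    for nm,m in(('red',((h<6)|(h>174))&(s>150)&(v>90)),('yel',(h>20)&(h<33)&(s>150)&(v>110))):
        k,_,st,ce=cv2.connectedComponentsWithStats(m.astype('uint8'))
        print(n,nm,[(st[i][:5].tolist(),ce[i].round(1).tolist()) for i in range(1,k) if st[i][4]>8 and 200<ce[i][0]<330 and 130<ce[i][1]<220])
def loc(v):
    pw0=np.arctan2(47,88); th=v[3]; bx,by=v[4:6]; B=lambda i,j:(bx+i*.055,by+j*.1175,.014)
    return [('top',(225.1,151.9),(-.02,.06*np.sin(th),.102+.06*np.cos(th)),1),
     ('top',(274.3,162.4),(-.023,-.051,.2),1),('side',(268.6,167.6),(-.023,-.051,.2),1),
     ('top',(208.1,169.5),B(-1,1),1),('top',(303.2,202.4),B(-1,-1),1),
     ('side',(242.4,271.9),B(-1,-1),1),('side',(294.3,289.5),B(1,-1),1),('side',(324.9,228.6),B(1,1),1)]
def res(v):
    c,s=np.cos(v[2]),np.sin(v[2]); r=[]
    for n,p,l,w in loc(v): r.append(w*(proj(fs[n],[v[0]+c*l[0]-s*l[1],v[1]+s*l[0]+c*l[1],l[2]])[0]-p))
    return np.ravel(r+[[(v[3]-np.radians(58))/.03,0]])
s=least_squares(res,[.56,-.05,-.33,1,0,0],loss='soft_l1'); print(s.x.round(4),s.cost); print(res(s.x).reshape(-1,2).round(1))
c,si=np.cos(s.x[2]),np.sin(s.x[2])
for l in [(-.0045,0,.102),(-.02,.06*np.sin(s.x[3]),.102+.06*np.cos(s.x[3])),(-.023,-.051,.2)]: print(np.round([s.x[0]+c*l[0]-si*l[1],s.x[1]+si*l[0]+c*l[1],l[2]],4))
```

```text
side red [([221, 156, 17, 7, 74], [228.9, 159.8]), ([263, 164, 11, 7, 58], [267.9, 167.1])]
side yel []
top red [([211, 141, 5, 3, 9], [212.8, 142.1]), ([269, 156, 10, 13, 89], [273.5, 162.0])]
top yel [([221, 146, 8, 12, 59], [224.6, 151.7])]
[ 0.5648 -0.0508 -0.3262  1.0137  0.0128 -0.0233] 5.659642938368469
[[ 0.2  0.5]
 [-0.5 -0.1]
 [ 0.3  1.5]
 [-0.6 -0.6]
 [ 1.2  0.6]
 [-1.8  0.7]
 [ 0.6 -2.8]
 [ 0.4 -0.2]
 [ 0.   0. ]]
[ 0.5605 -0.0494  0.102 ]
[0.5622 0.0038 0.1337]
[ 0.5267 -0.0918  0.2   ]
```

```bash
cat >> h.py <<'E'
S=np.array([.5648,-.0508,0]); RS=Rn.from_euler('z',-.3262)
RT=RS*Rn.from_matrix(np.array([[np.cos(.4),0,np.sin(.4)],[0,-1,0],[np.sin(.4),0,-np.cos(.4)]]))
def now():
    o=bot.observe(); R=Rn.from_euler('xyz',o['tool_rot']); return o,R,np.array(o['position'])
def go(tip):
    "shift in cm in present tool axes to bring the tip (tool held at RT) to stand coordinates"
    o,R,p=now(); t=S+RS.apply(tip)-RT.apply([0,0,.173]); print(round(o['clock'],2),'tip now',RS.inv().apply(p+RT.apply([0,0,.173])-S).round(4),'F',RS.inv().apply(o['force']).round(1))
    print('tcp goal',t.round(3),'shift',(R.inv().apply(t-p)*100).round(2),'turn',(R.inv()*RT).as_rotvec().round(3))
E
python3 -c "
from h import *
go([-.022,-.017,.28])"
```

```text
1.9 tip now [-0.1132 -0.6361  0.2453] F [-0.   0.  -0.2]
tcp goal [ 0.475 -0.038  0.439] shift [ 44.06 -44.43  -3.46] turn [-0.127  0.386  0.626]
```

arm_command(deltas=[[[1.1,-1.1,-0.4],[0,0,0],0],[[2.3,-2.3,-0.4],[0,0,0],0],[[2.3,-2.3,-0.4],[0,0,0],0],[[2.3,-2.3,-0.4],[0,0,0],0],[[2.3,-2.3,-0.4],[0,0,0],0],[[2.3,-2.3,-0.4],[0,0,0],0],[[2.3,-2.3,-0.4],[0,0,0],0],[[2.3,-2.3,-0.4],[0,0,0],0],[[2.3,-2.3,-0.3],[0,0,0],0],[[2.3,-2.3,0],[0,0,0],0],[[2.3,-2.3,0],[0,0,0],0],[[2.3,-2.3,0],[0,0,0],0],[[2.3,-2.3,0],[0,0,0],0],[[2.3,-2.3,0],[0,0,0],0],[[2.3,-2.3,0],[0,0,0],0],[[2.3,-2.3,0],[0,0,0],0],[[2.3,-2.3,0],[0,0,0],0],[[2.3,-2.3,0],[0,0,0],0],[[2.3,-2.3,0],[0,0,0],0],[[1.5,-1.5,0],[0,0,0],0]], newtons=20)

```text
clock: 3.9
position: [0.4757, -0.0399, 0.44]
tool_rot: [-3.142, -0.001, 0.311]
force: [-0.6, -1.3, 0.2]
grip_width: 0.0003
finger_force: 0.0
```

arm_command(deltas=[[[0,0,0],[-0.016,0.048,0.078],0],[[0,0,0],[-0.016,0.048,0.078],0],[[0,0,0],[-0.016,0.048,0.078],0],[[0,0,0],[-0.016,0.048,0.078],0],[[0,0,0],[-0.016,0.048,0.078],0],[[0,0,0],[-0.016,0.048,0.078],0],[[0,0,0],[-0.016,0.048,0.078],0],[[0,0,0],[-0.016,0.048,0.078],0],[[0,0,0],[0,0,0],0],[[0,0,0],[0,0,0],0]])

```text
clock: 4.9
position: [0.4752, -0.042, 0.4399]
tool_rot: [3.139, -0.397, -0.32]
force: [-0.0, 0.9, 0.2]
grip_width: 0.0004
finger_force: 0.0
```

```bash
python3 -c "
from h import *
go([-.022,-.015,.185])
f=bot.grab_frame('top'); save(f,'t1.png'); g=bot.grab_frame('side')
cv2.imwrite('pics/m1.png',np.vstack([cv2.resize(x['frame'][100:260,160:360,::-1],None,fx=1.8,fy=1.8) for x in (f,g)]))"
```

```text
4.9 tip now [-0.0204 -0.0204  0.2806] F [-0.3  0.9  0.2]
tcp goal [ 0.475 -0.036  0.344] shift [-3.84 -0.57  8.75] turn [0.    0.003 0.006]
```

View pics/m1.png

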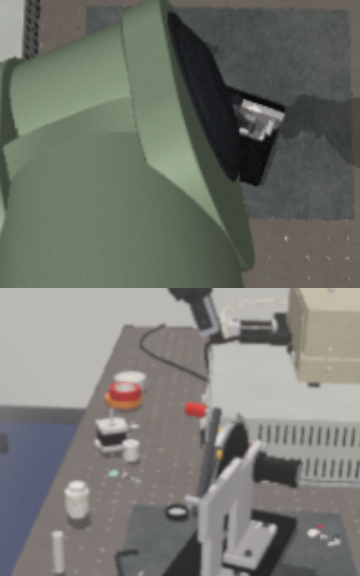

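arm_command(deltas=[[[0,-0.9,0],[0,0.003,0.006],0],[[-0.64,0,1.45],[0,0,0],0],[[-0.64,0,1.45],[0,0,0],0],[[-0.64,0,1.45],[0,0,0],0],[[-0.64,0,1.45],[0,0,0],0],[[-0.64,0,1.45],[0,0,0],0],[[-0.64,0,1.45],[0,0,0],0],[[0,0,0],[0,0,0],0],[[0,0,0],[0,0,0],0]])

```text
clock: 5.9
position: [0.4772, -0.0333, 0.3448]
tool_rot: [3.141, -0.4, -0.328]
force: [-0.6, 0.3, 1.0]
grip_width: 0.0
finger_force: 0.0
```

```bash
python3 -c "
from h import *
go([-.022,-.105,.185])
g=bot.grab_frame('side')
print(bot.mark_of('pawl_roller',g)[:1])
cv2.imwrite('pics/m2.png',cv2.resize(g['frame'][110:250,200:340,::-1],None,fx=4,fy=4))"
```

```text
5.9 tip now [-0.0212 -0.0115  0.1855] F [-0.7  0.   1. ]
tcp goal [ 0.446 -0.122  0.344] shift [-0.07  9.35  0.03] turn [ 0.001 -0.    -0.002]
[{'at': [271.6, 165.2], 'p': 0.56}]
```

View pics/m2.png

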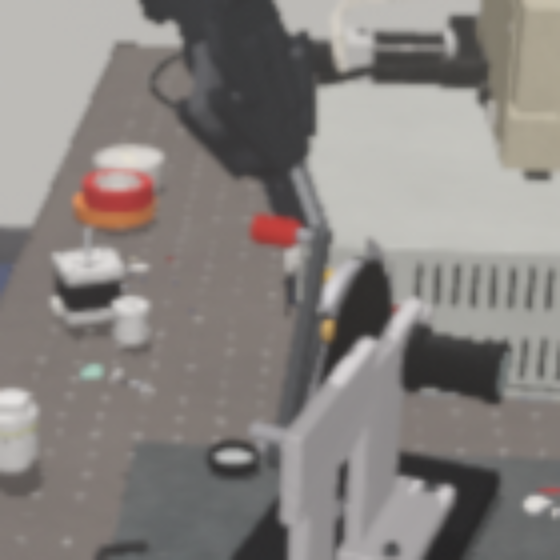

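arm_command(deltas=[[[0,0.4,0],[0,0,0],0],[[0,0.4,0],[0,0,0],0],[[0,0.4,0],[0,0,0],0],[[0,0.4,0],[0,0,0],0],[[0,0.4,0],[0,0,0],0],[[0,0.4,0],[0,0,0],0],[[0,0.4,0],[0,0,0],0],[[0,0.4,0],[0,0,0],0],[[0,0.4,0],[0,0,0],0],[[0,0.4,0],[0,0,0],0],[[0,0.4,0],[0,0,0],0],[[0,0.4,0],[0,0,0],0]])

```text
clock: 7.2
position: [0.4613, -0.0793, 0.3446]
tool_rot: [-3.141, -0.401, -0.33]
force: [-0.2, 0.2, 0.2]
grip_width: -0.0001
finger_force: 0.1
```

```bash
cat >> h.py <<'E'
def blob(f,col,box):
    h,s,v=cv2.split(cv2.cvtColor(f['frame'],cv2.COLOR_RGB2HSV)); x0,y0,x1,y1=box
    m=(((h<6)|(h>174))&(s>150)&(v>90) if col=='red' else (h>20)&(h<33)&(s>130)&(v>90)).astype('uint8')
    m[:,:x0]=0;m[:,x1:]=0;m[:y0]=0;m[y1:]=0
    k,_,st,ce=cv2.connectedComponentsWithStats(m); return [(st[i].tolist(),ce[i].round(1).tolist()) for i in range(1,k) if st[i][4]>5]
def W(l): return S+RS.apply(l)
def roller(q): a=-.4905+q; return W([-.023,-.098+.1*np.sin(a),.112+.1*np.cos(a)])
def pawl(f):
    b=blob(f,'red',(245,120,330,240)); print('red',b)
    print('pred',[(q,proj(f,roller(q))[0].round(1).tolist()) for q in(0,.3,.5,.7,1.)])
E
python3 -c "
from h import *
go([-.022,-.105,.185])
pawl(bot.grab_frame('side'))"
```

```text
7.2 tip now [-0.0215 -0.0601  0.1852] F [-0.3  0.2  0.2]
tcp goal [ 0.446 -0.122  0.344] shift [-0.04  4.49  0.01] turn [ 0.001 -0.001 -0.003]
red [([257, 164, 11, 8, 69], [261.9, 167.7])]
pred [(0, [249.7, 187.5]), (0.3, [256.0, 176.4]), (0.5, [260.1, 171.5]), (0.7, [264.1, 168.9]), (1.0, [269.2, 169.1])]
```

arm_command(deltas=[[[0,0.4,0],[0,0,0],0],[[0,0.4,0],[0,0,0],0],[[0,0.4,0],[0,0,0],0],[[0,0.4,0],[0,0,0],0],[[0,0.4,0],[0,0,0],0],[[0,0.4,0],[0,0,0],0],[[0,0.4,0],[0,0,0],0],[[0,0.4,0],[0,0,0],0],[[0,0.4,0],[0,0,0],0],[[0,0.4,0],[0,0,0],0],[[0,0.4,0],[0,0,0],0],[[0,0,0],[0,0,0],0],[[0,0,0],[0,0,0],0],[[0,0,0],[0,0,0],0]])

```text
clock: 8.65
position: [0.4473, -0.1205, 0.3446]
tool_rot: [-3.141, -0.401, -0.33]
force: [-0.4, -0.2, -0.1]
grip_width: -0.0005
finger_force: 0.0
```

```bash
sed -i 's/a=-.4905+q/a=.4905-q/' h.py; python3 -c "
from h import *
go([-.022,.088,.20])
go([-.022,.088,.118])
g=bot.grab_frame('side');pawl(g)"
```

```text
8.65 tip now [-0.0216 -0.1036  0.1853] F [-0.3 -0.3 -0.1]
tcp goal [0.508 0.061 0.359] shift [  0.48 -19.16  -1.39] turn [ 0.001 -0.001 -0.003]
8.65 tip now [-0.0216 -0.1036  0.1853] F [-0.3 -0.3 -0.1]
tcp goal [0.508 0.061 0.277] shift [ -2.72 -19.16   6.16] turn [ 0.001 -0.001 -0.003]
red [([245, 183, 11, 8, 68], [249.6, 185.9])]
pred [(0, [268.9, 168.9]), (0.3, [263.7, 169.1]), (0.5, [259.7, 171.9]), (0.7, [255.6, 176.9]), (1.0, [249.3, 188.3])]
```

arm_command(deltas=[[[0.5,-0.6,-1.4],[0,0,0],0],[[0,-2.0,0],[0,0,0],0],[[0,-2.4,0],[0,0,0],0],[[0,-2.4,0],[0,0,0],0],[[0,-2.4,0],[0,0,0],0],[[0,-2.4,0],[0,0,0],0],[[0,-2.4,0],[0,0,0],0],[[0,-2.4,0],[0,0,0],0],[[0,-2.2,0],[0,0,0],0],[[0,0,0],[0,0,0],0],[[-0.64,0,1.5],[0,0,0],0],[[-0.64,0,1.5],[0,0,0],0],[[-0.64,0,1.5],[0,0,0],0],[[-0.64,0,1.5],[0,0,0],0],[[-0.64,0,1.5],[0,0,0],0],[[0,0,0],[0,0,0],0],[[0,0,0],[0,0,0],0]])

```text
clock: 10.4
position: [0.5083, 0.0611, 0.2781]
tool_rot: [3.141, -0.401, -0.33]
force: [0.8, 0.2, 0.9]
grip_width: 0.0
finger_force: 0.0
```

```bash
python3 -c "
from h import *
go([-.022,.042,.145])
g=bot.grab_frame('side');pawl(g)
g=bot.grab_frame('top');save(g,'t3.png');print(blob(g,'yel',(200,130,280,190)))
cv2.imwrite('pics/m3.png',cv2.resize(g['frame'][110:260,170:330,::-1],None,fx=3.5,fy=3.5))"
```

```text
10.4 tip now [-0.022   0.0879  0.1188] F [0.7 0.4 0.9]
tcp goal [0.494 0.018 0.304] shift [ 1.04  4.6  -2.41] turn [ 0.002 -0.001 -0.003]
red [([245, 183, 10, 8, 64], [249.2, 186.5])]
pred [(0, [268.9, 168.9]), (0.3, [263.7, 169.1]), (0.5, [259.7, 171.9]), (0.7, [255.6, 176.9]), (1.0, [249.3, 188.3])]
[([223, 146, 7, 9, 38], [225.6, 149.9])]
```

View pics/m3.png

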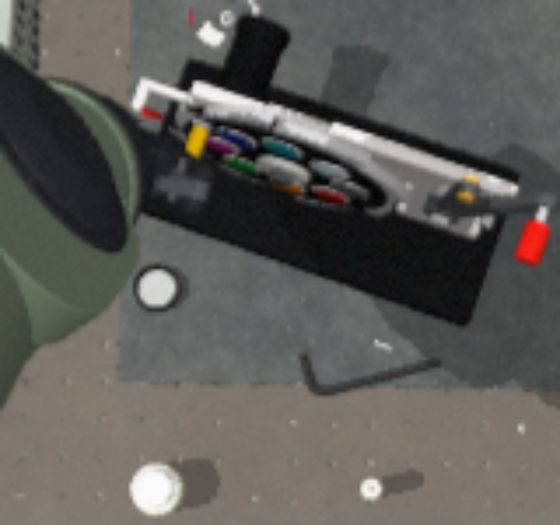

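arm_command(deltas=[[[0,0.4,0],[0,0,0],0],[[0,0.4,0],[0,0,0],0],[[0,0.4,0],[0,0,0],0],[[0,0.4,0],[0,0,0],0],[[0.12,0.4,-0.28],[0,0,0],0],[[0.12,0.4,-0.28],[0,0,0],0],[[0.12,0.4,-0.28],[0,0,0],0],[[0.12,0.4,-0.28],[0,0,0],0],[[0.12,0.4,-0.28],[0,0,0],0],[[0.12,0.4,-0.28],[0,0,0],0],[[0,0,0],[0,0,0],0],[[0,0,0],[0,0,0],0]])

```text
clock: 11.7
position: [0.4961, 0.0235, 0.2972]
tool_rot: [3.141, -0.399, -0.33]
force: [0.7, 0.4, -0.3]
grip_width: -0.0005
finger_force: 0.0
```

```bash
cat >> h.py <<'E'
def wheel(f):
    print('yel',blob(f,'yel',(200,120,290,190)))
    print('peg',[(q,proj(f,W([-.02,.06*np.sin(a),.102+.06*np.cos(a)]))[0].round(1).tolist(),[proj(f,W([x,.06*np.sin(a),.102+.06*np.cos(a)]))[0].round(1).tolist() for x in(-.007,-.033)]) for q in(0,-.3,-.5,-.6,-.7,-.785) for a in [.1745+.785+q]])
E
python3 -c "
from h import *
go([-.022,.042,.145])
g=bot.grab_frame('top');save(g,'t4.png');wheel(g)
cv2.imwrite('pics/m4.png',cv2.resize(g['frame'][110:210,190:310,::-1],None,fx=5,fy=5))"
```

```text
11.7 tip now [-0.0215  0.0483  0.1379] F [ 0.5  0.6 -0.3]
tcp goal [0.494 0.018 0.304] shift [ 0.23  0.64 -0.67] turn [ 0.002  0.001 -0.004]
yel [([233, 147, 7, 8, 35], [236.2, 150.3])]
peg [(0, [226.0, 152.4], [[228.2, 146.5], [223.8, 158.2]]), (-0.3, [231.4, 152.7], [[233.7, 146.7], [229.2, 158.6]]), (-0.5, [236.1, 153.5], [[238.4, 147.5], [233.8, 159.5]]), (-0.6, [238.7, 154.1], [[240.9, 148.1], [236.4, 160.1]]), (-0.7, [241.4, 154.8], [[243.6, 148.8], [239.1, 160.8]]), (-0.785, [243.8, 155.5], [[246.0, 149.4], [241.5, 161.5]])]
```

View pics/m4.png

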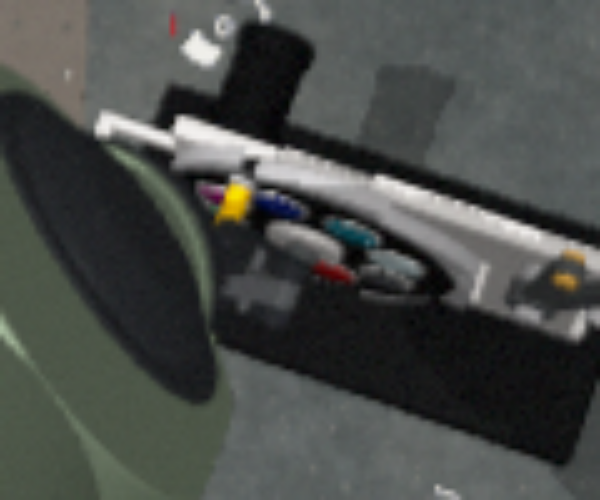

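arm_command(deltas=[[[0.1,0.25,-0.25],[0,0,0],0],[[0.1,0.25,-0.25],[0,0,0],0],[[0,0,0],[0,0,0],0],[[0,0,0],[0,0,0],0],[[0,-0.5,0],[0,0,0],0],[[0,-1.5,0],[0,0,0],0],[[0,-1.5,0],[0,0,0],0],[[0.9,0,-2.3],[0,0,0],0],[[0.9,0,-2.3],[0,0,0],0],[[0.9,0,-2.3],[0,0,0],0],[[0.9,0,-2.3],[0,0,0],0],[[0,0,0],[0,0,0],0],[[0,0,0],[0,0,0],0]])

```text
clock: 13.05
position: [0.5034, 0.0534, 0.4014]
tool_rot: [-3.141, -0.4, -0.33]
force: [-0.1, 0.5, -0.1]
grip_width: -0.0
finger_force: 0.0
```

```bash
python3 -c "
from h import *
g=bot.grab_frame('top');wheel(g)
go([-.022,-.19,.24])
go([-.022,-.19,.183])"
```

```text
yel [([234, 147, 8, 14, 66], [237.4, 153.3])]
peg [(0, [226.0, 152.4], [[228.2, 146.5], [223.8, 158.2]]), (-0.3, [231.4, 152.7], [[233.7, 146.7], [229.2, 158.6]]), (-0.5, [236.1, 153.5], [[238.4, 147.5], [233.8, 159.5]]), (-0.6, [238.7, 154.1], [[240.9, 148.1], [236.4, 160.1]]), (-0.7, [241.4, 154.8], [[243.6, 148.8], [239.1, 160.8]]), (-0.785, [243.8, 155.5], [[246.0, 149.4], [241.5, 161.5]])]
13.1 tip now [-0.0243  0.0789  0.2415] F [-0.7 -0.3 -0.1]
tcp goal [ 0.419 -0.202  0.399] shift [ 0.23 26.89  0.28] turn [ 0.002  0.001 -0.003]
13.1 tip now [-0.0243  0.0789  0.2415] F [-0.7 -0.3 -0.1]
tcp goal [ 0.419 -0.202  0.342] shift [-1.98 26.89  5.53] turn [ 0.002  0.001 -0.003]
```

arm_command(deltas=[[[0,1.5,0],[0,0,0],0],[[0,3,0],[0,0,0],0],[[0,3,0],[0,0,0],0],[[0,3,0],[0,0,0],0],[[0,3,0],[0,0,0],0],[[0,3,0],[0,0,0],0],[[0,3,0],[0,0,0],0],[[0,3,0],[0,0,0],0],[[0,3,0],[0,0,0],0],[[0,1.6,0],[0,0,0],0],[[0,0,0],[0,0,0],0],[[-0.5,0,1.4],[0,0,0],0],[[-0.5,0,1.4],[0,0,0],0],[[-0.5,0,1.4],[0,0,0],0],[[-0.5,0,1.3],[0,0,0],0],[[0,0,0],[0,0,0],0],[[0,0,0],[0,0,0],0]])

```text
clock: 14.8
position: [0.4184, -0.2041, 0.3429]
tool_rot: [3.141, -0.399, -0.329]
force: [0.0, -0.1, 0.5]
grip_width: 0.0002
finger_force: 0.0
```

```bash
python3 -c "
from h import *
go([-.022,-.118,.183])
g=bot.grab_frame('side');pawl(g)
cv2.imwrite('pics/m5.png',cv2.resize(g['frame'][110:250,200:340,::-1],None,fx=4,fy=4))"
```

```text
14.8 tip now [-0.0222 -0.1922  0.1836] F [ 0.  -0.1  0.5]
tcp goal [ 0.442 -0.134  0.342] shift [-0.02 -7.42  0.05] turn [ 0.002  0.001 -0.003]
red [([245, 183, 10, 8, 65], [249.2, 186.5])]
pred [(0, [268.9, 168.9]), (0.3, [263.7, 169.1]), (0.5, [259.7, 171.9]), (0.7, [255.6, 176.9]), (1.0, [249.3, 188.3])]
```

View pics/m5.png

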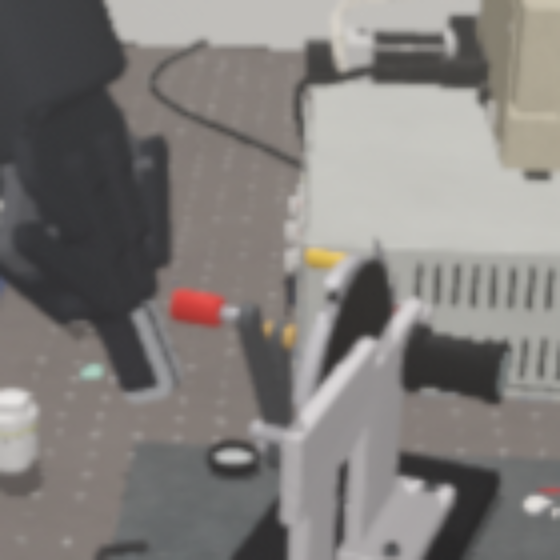

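arm_command(deltas=[[[0,-0.5,0],[0,0,0],0],[[0,-0.5,0],[0,0,0],0],[[0,-0.5,0],[0,0,0],0],[[0,-0.4,0],[0,0,0],0],[[0,-0.4,0],[0,0,0],0],[[0,-0.4,0],[0,0,0],0],[[0,-0.4,0],[0,0,0],0],[[0,-0.4,0],[0,0,0],0],[[0,-0.4,0],[0,0,0],0],[[0,-0.4,0],[0,0,0],0],[[0,-0.4,0],[0,0,0],0],[[0,-0.4,0],[0,0,0],0],[[0,-0.4,0],[0,0,0],0],[[0,-0.4,0],[0,0,0],0],[[0,-0.4,0],[0,0,0],0],[[0,-0.4,0],[0,0,0],0],[[0,-0.4,0],[0,0,0],0],[[0,-0.3,0],[0,0,0],0],[[0,0,0],[0,0,0],0],[[0,0,0],[0,0,0],0]])

```text
clock: 16.85
position: [0.4424, -0.1343, 0.343]
tool_rot: [3.141, -0.399, -0.329]
force: [-0.1, 0.9, 0.3]
grip_width: -0.0001
finger_force: 0.0
```

```bash
python3 -c "
from h import *
go([-.022,-.1,.183])
g=bot.grab_frame('side');pawl(g)"
```

```text
16.85 tip now [-0.0218 -0.1183  0.1837] F [-0.4  0.8  0.3]
tcp goal [ 0.448 -0.117  0.342] shift [-0.05 -1.83  0.05] turn [ 0.002  0.001 -0.003]
red [([256, 167, 9, 7, 47], [260.4, 170.1])]
pred [(0, [268.9, 168.9]), (0.3, [263.7, 169.1]), (0.5, [259.7, 171.9]), (0.7, [255.6, 176.9]), (1.0, [249.3, 188.3])]
```

arm_command(deltas=[[[0,-0.4,0],[0,0,0],0],[[0,-0.4,0],[0,0,0],0],[[0,-0.4,0],[0,0,0],0],[[0,0,0],[0,0,0],0],[[0,0,0],[0,0,0],0],[[0,0,0],[0,0,0],0]])

```text
clock: 17.5
position: [0.4462, -0.123, 0.343]
tool_rot: [3.141, -0.4, -0.33]
force: [-0.2, -0.6, 0.3]
grip_width: 0.0001
finger_force: 0.0
```

```bash
python3 -c "
from h import *
go([-.022,-.1,.183])
g=bot.grab_frame('side');pawl(g)
cv2.imwrite('pics/m6.png',cv2.resize(g['frame'][110:250,200:340,::-1],None,fx=4,fy=4))"
```

```text
17.5 tip now [-0.0218 -0.1064  0.1837] F [-0.  -0.6  0.3]
tcp goal [ 0.448 -0.117  0.342] shift [-0.05 -0.64  0.05] turn [ 0.002  0.    -0.003]
red [([259, 164, 11, 7, 62], [264.5, 166.8])]
pred [(0, [268.9, 168.9]), (0.3, [263.7, 169.1]), (0.5, [259.7, 171.9]), (0.7, [255.6, 176.9]), (1.0, [249.3, 188.3])]
```

View pics/m6.png

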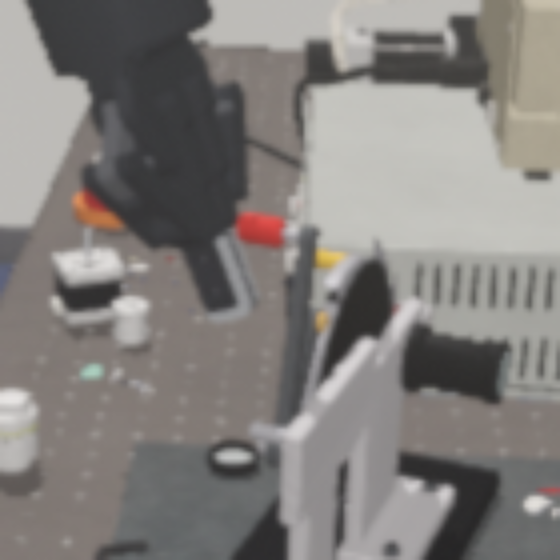

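arm_command(deltas=[[[0,1.0,0],[0,0,0],0],[[0.5,0.5,-1.4],[0,0,0],0],[[0.6,0,-1.4],[0,0,0],0],[[0.6,0,-1.4],[0,0,0],0],[[0.6,0,-1.4],[0,0,0],0],[[0,-2,0],[0,0,0],0],[[0,-3,0],[0,0,0],0],[[0,-3,0],[0,0,0],0],[[0,-3,0],[0,0,0],0],[[0,-3,0],[0,0,0],0],[[0,-3,0],[0,0,0],0],[[0,-2.2,0],[0,0,0],0],[[0,0,0],[0,0,0],0],[[0,0,0],[0,0,0],0]])

```text
clock: 18.95
position: [0.503, 0.0447, 0.4033]
tool_rot: [3.141, -0.399, -0.329]
force: [-0.2, -0.3, 1.0]
grip_width: 0.0001
finger_force: 0.0
```

```bash
python3 -c "
from h import *
go([-.022,.068,.148])
g=bot.grab_frame('top');wheel(g);pawl(bot.grab_frame('side'))"
```

```text
18.95 tip now [-0.0218  0.0706  0.2439] F [-0.1 -0.4  1. ]
tcp goal [0.502 0.042 0.307] shift [-3.75  0.25  8.83] turn [ 0.002  0.001 -0.003]
yel [([234, 147, 8, 14, 66], [237.4, 153.3])]
peg [(0, [226.0, 152.4], [[228.2, 146.5], [223.8, 158.2]]), (-0.3, [231.4, 152.7], [[233.7, 146.7], [229.2, 158.6]]), (-0.5, [236.1, 153.5], [[238.4, 147.5], [233.8, 159.5]]), (-0.6, [238.7, 154.1], [[240.9, 148.1], [236.4, 160.1]]), (-0.7, [241.4, 154.8], [[243.6, 148.8], [239.1, 160.8]]), (-0.785, [243.8, 155.5], [[246.0, 149.4], [241.5, 161.5]])]
red [([263, 164, 10, 7, 58], [267.3, 166.9])]
pred [(0, [268.9, 168.9]), (0.3, [263.7, 169.1]), (0.5, [259.7, 171.9]), (0.7, [255.6, 176.9]), (1.0, [249.3, 188.3])]
```

arm_command(deltas=[[[-0.6,0,1.5],[0,0,0],0],[[-0.6,0,1.5],[0,0,0],0],[[-0.6,0,1.5],[0,0,0],0],[[-0.6,0,1.5],[0,0,0],0],[[-0.6,0,1.5],[0,0,0],0],[[-0.7,0,1.3],[0,0,0],0],[[0,0.5,0],[0,0,0],0],[[0,0.5,0],[0,0,0],0],[[0,0.5,0],[0,0,0],0],[[0,0.4,0],[0,0,0],0],[[0,0.3,0],[0,0,0],0],[[0,0.3,0],[0,0,0],0],[[0,0.3,0],[0,0,0],0],[[0,0.3,0],[0,0,0],0],[[0,0,0],[0,0,0],0]])

```text
clock: 20.55
position: [0.4931, 0.015, 0.3081]
tool_rot: [3.141, -0.4, -0.33]
force: [0.3, 0.4, 0.4]
grip_width: -0.0002
finger_force: 0.0
```

```bash
python3 -c "
from h import *
go([-.022,.031,.148])
g=bot.grab_frame('top');wheel(g);pawl(bot.grab_frame('side'))"
```

```text
20.55 tip now [-0.0217  0.0393  0.1487] F [0.1 0.4 0.4]
tcp goal [0.49  0.007 0.307] shift [-0.06  0.83  0.06] turn [ 0.002  0.    -0.003]
yel [([238, 148, 6, 6, 30], [240.5, 150.6])]
peg [(0, [226.0, 152.4], [[228.2, 146.5], [223.8, 158.2]]), (-0.3, [231.4, 152.7], [[233.7, 146.7], [229.2, 158.6]]), (-0.5, [236.1, 153.5], [[238.4, 147.5], [233.8, 159.5]]), (-0.6, [238.7, 154.1], [[240.9, 148.1], [236.4, 160.1]]), (-0.7, [241.4, 154.8], [[243.6, 148.8], [239.1, 160.8]]), (-0.785, [243.8, 155.5], [[246.0, 149.4], [241.5, 161.5]])]
red [([263, 164, 11, 7, 63], [267.8, 166.9])]
pred [(0, [268.9, 168.9]), (0.3, [263.7, 169.1]), (0.5, [259.7, 171.9]), (0.7, [255.6, 176.9]), (1.0, [249.3, 188.3])]
```

arm_command(deltas=[[[0,0.1,0],[0,0,0],0],[[0,0.1,0],[0,0,0],0],[[0,0.1,0],[0,0,0],0],[[0,0.1,0],[0,0,0],0],[[0,0.1,0],[0,0,0],0],[[0,0,0],[0,0,0],0]])

```text
clock: 21.25
position: [0.4915, 0.0104, 0.308]
tool_rot: [3.141, -0.4, -0.33]
force: [-0.7, 1.0, 0.8]
grip_width: 0.0001
finger_force: 0.3
```

arm_command(deltas=[[[0,0.1,0],[0,0,0],0],[[0,0,0],[0,0,0],0]])

```text
clock: 21.45
position: [0.4912, 0.0095, 0.308]
tool_rot: [3.141, -0.4, -0.33]
force: [-0.1, 0.9, 0.1]
grip_width: 0.0
finger_force: 0.4
```

arm_command(deltas=[[[0,0.1,0],[0,0,0],0],[[0,0,0],[0,0,0],0]])

```text
clock: 21.65
position: [0.4908, 0.0086, 0.308]
tool_rot: [3.141, -0.4, -0.33]
force: [0.1, 0.8, 0.4]
grip_width: 0.0001
finger_force: 0.4
```

```bash
python3 -c "
from h import *
go([-.022,.031,.148])
g=bot.grab_frame('top');print(blob(g,'yel',(200,120,290,190)));pawl(bot.grab_frame('side'))"
```

```text
21.65 tip now [-0.0217  0.0326  0.1487] F [-0.2  0.8  0.4]
tcp goal [0.49  0.007 0.307] shift [-0.05  0.16  0.05] turn [ 0.002  0.    -0.003]
[([241, 149, 6, 6, 30], [243.5, 151.6])]
red [([263, 164, 11, 7, 62], [268.2, 166.9])]
pred [(0, [268.9, 168.9]), (0.3, [263.7, 169.1]), (0.5, [259.7, 171.9]), (0.7, [255.6, 176.9]), (1.0, [249.3, 188.3])]
```

arm_command(deltas=[[[0,0.1,0],[0,0,0],0],[[0,0,0],[0,0,0],0]])

```text
clock: 21.95
position: [0.4905, 0.0076, 0.308]
tool_rot: [3.141, -0.4, -0.33]
force: [0.3, 0.6, 0.4]
grip_width: 0.0002
finger_force: 0.4
```

arm_command(deltas=[[[0,0.1,0],[0,0,0],0],[[0,0,0],[0,0,0],0]])

```text
clock: 22.15
position: [0.4903, 0.007, 0.3081]
tool_rot: [3.141, -0.4, -0.329]
force: [0.8, 2.7, 0.9]
grip_width: -0.0001
finger_force: 1.6
```

arm_command(deltas=[[[0,0.05,0],[0,0,0],0],[[0,0,0],[0,0,0],0]])

```text
clock: 22.35
position: [0.4902, 0.0067, 0.3081]
tool_rot: [-3.141, -0.4, -0.329]
force: [0.3, 6.5, 0.6]
grip_width: -0.0002
finger_force: 2.9
```

arm_command(deltas=[[[0,0.05,0],[0,0,0],0],[[0,0,0],[0,0,0],0]])

```text
clock: 22.55
position: [0.4901, 0.0066, 0.3081]
tool_rot: [-3.141, -0.4, -0.329]
force: [0.8, 8.3, -1.2]
grip_width: -0.0002
finger_force: 3.9
```

```bash
python3 -c "
from h import *
go([-.022,.031,.148])
g=bot.grab_frame('top');print(blob(g,'yel',(200,120,290,190)));pawl(bot.grab_frame('side'))"
```

```text
22.55 tip now [-0.0217  0.0304  0.1487] F [-1.9  8.2 -1.2]
tcp goal [0.49  0.007 0.307] shift [-0.05 -0.06  0.06] turn [ 0.001 -0.    -0.002]
[([242, 149, 6, 7, 33], [244.3, 152.0])]
red [([263, 164, 11, 7, 64], [268.3, 166.9])]
pred [(0, [268.9, 168.9]), (0.3, [263.7, 169.1]), (0.5, [259.7, 171.9]), (0.7, [255.6, 176.9]), (1.0, [249.3, 188.3])]
```

Firm stop reached, at the expected finger position. Now I back off and check.

arm_command(deltas=[[[0,-0.1,0],[0,0,0],0],[[0,-0.5,0],[0,0,0],0],[[0,-1.5,0],[0,0,0],0],[[0,-2.0,0],[0,0,0],0],[[0.6,-1,-1.5],[0,0,0],0],[[0.9,0,-2.3],[0,0,0],0],[[0.9,0,-2.3],[0,0,0],0],[[0.9,0,-2.3],[0,0,0],0],[[0,0,0],[0,0,0],0],[[0,0,0],[0,0,0],0],[[0,0,0],[0,0,0],0]])

```text
clock: 23.75
position: [0.5041, 0.0549, 0.3974]
tool_rot: [3.14, -0.399, -0.33]
force: [-0.4, 0.0, -0.7]
grip_width: -0.0
finger_force: 0.0
```

```bash
python3 -c "
from h import *
go([-.022,.031,.148])
g=bot.grab_frame('top');wheel(g);s=bot.grab_frame('side');pawl(s)
cv2.imwrite('pics/m7.png',np.hstack([cv2.resize(g['frame'][120:220,190:320,::-1],None,fx=3,fy=3),cv2.resize(s['frame'][140:240,230:350,::-1],None,fx=3,fy=3)]))"
```

```text
23.75 tip now [-0.024   0.0806  0.2381] F [-0.4 -0.1 -0.7]
tcp goal [0.49  0.007 0.307] shift [-3.29  4.95  8.39] turn [ 0.003  0.001 -0.003]
yel [([239, 149, 9, 13, 63], [243.1, 155.0])]
peg [(0, [226.0, 152.4], [[228.2, 146.5], [223.8, 158.2]]), (-0.3, [231.4, 152.7], [[233.7, 146.7], [229.2, 158.6]]), (-0.5, [236.1, 153.5], [[238.4, 147.5], [233.8, 159.5]]), (-0.6, [238.7, 154.1], [[240.9, 148.1], [236.4, 160.1]]), (-0.7, [241.4, 154.8], [[243.6, 148.8], [239.1, 160.8]]), (-0.785, [243.8, 155.5], [[246.0, 149.4], [241.5, 161.5]])]
red [([264, 164, 10, 7, 54], [268.2, 167.2])]
pred [(0, [268.9, 168.9]), (0.3, [263.7, 169.1]), (0.5, [259.7, 171.9]), (0.7, [255.6, 176.9]), (1.0, [249.3, 188.3])]
```

View pics/m7.png

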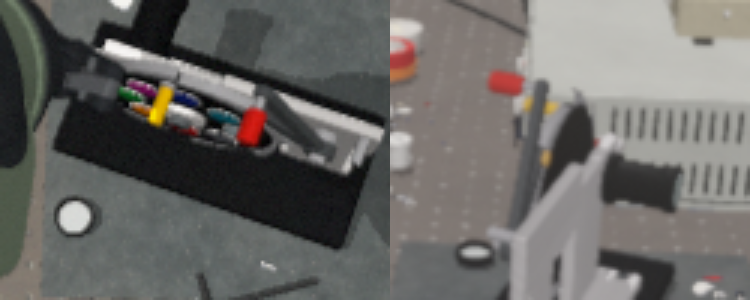

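The picture shows the pawl down, with the roller at its starting pixel (268, 167). The peg is at (243, 155), which fits -0.785 rad. The green filter is at the left, by the pointer, and the gripper is clear.

```bash
python3 -c "
from workcell import bot
print(bot.job_done())"
```

```text
the job is handed in; nothing more can be done
None
```

The job is handed in, though no verdict came back: the wheel is one notch back against its firm stop (about -0.785 rad by camera), the pawl is down in the teeth, the green filter is at the pointer, and the gripper is clear of everything.

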